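# Check the pad of a plate press with a sprung gauge

## Task

Lift the loose lid off the round plate press by its knob and set it down (not dropped), knob up, on the middle of the round cork mat; then take the dial gauge out of its wooden holder and hold it upright with its sprung tip inside the ring printed on the press pad (not the cross or the square), pressed gently until the tip is about half way in. Finish like that, still gripping the gauge and pressing it on the pad; leave the awl and everything else on the table alone.

Things in the scene. Friction and masses are not known exactly. Their poses are not given: they have to be found in the camera images.
- press: Fixed round grey plate press base, a shallow pan 140 mm across, its mouth 75 mm above the table (wall 6 mm), with a small black control box (38 mm high) low on its -x side, reaching 96 mm from the axis. The pad lies inside, 12 mm below the mouth. Origin: centre of its underside, on the table; z up. Press, mat and holder trade places from start to start.
- pad: Fixed dark rigid rubber pad in the press pan, 120 mm across, 8 mm thick. Three pale marks on top, each 34 mm from its centre, 120 degrees apart: a ring (28 mm outside, 22 mm inside), a cross and a square outline (both 26 mm); the lid hides them at the start. Origin: centre of its underside, 55 mm above the table; its x axis points to the ring, in any direction.
- ring_mark (a point): Centre of the printed ring, on the level top face of the pad, 63 mm above the table.
- lid: Loose round aluminium lid, 0.2 to 0.4 kg: disc 144 mm across, 4 mm thick, black knob on top, lip 116 mm across reaching 8 mm below the disc. On the press the disc rests on the pan's rim, the lip inside with 6 mm play. Origin: centre of the lip's underside (67 mm above the table on the press, 5 mm when on the mat); z up through the knob. The disc's top is 12 mm above the origin.
- lid_knob (a point): Middle of the lid's knob, 32 mm above the lid's origin. The knob is 28 mm across from 19 to 40 mm above the lid's origin; its top is 44 mm above it.
- mat: Fixed round cork mat, 170 mm across and 5 mm thick, empty: the place for the lid. Origin: centre of its underside, on the table.
- holder: Fixed wooden block 60 x 150 x 55 mm (x, y, z) with two through holes 21 mm wide, at y = +45 and -45 mm. One holds the gauge, the other the awl, either way round. Origin: centre of its underside, on the table.
- gauge: Loose dial gauge, 0.14 to 0.28 kg, 136 mm tall, upright in a hole of the holder, its collar (30 mm across, underside 42 mm up) on the block. Round dial case 48 mm across, 18 mm thick, its pale face to the gauge's -x, centre 72 mm up. Black grip 24 mm (x) by 20 mm (y), 96 to 136 mm up. Origin: end of the tip when fully out, 13 mm above the table in the holder; z up. Lift it 45 mm to clear.
- gauge_grip (a point): Point on the gauge's axis in the grip, 120 mm above the gauge's origin (133 mm above the table in the holder); with the TCP here the fingertips stay 5 mm above the dial case.
- gauge_tip (a point): Centre of the flat end of the gauge's sprung tip, a rod 8 mm across showing 12 mm below the 16 mm stem; it moves with the tip.
- plunger (a joint): How far the sprung tip is pushed into the gauge, m: 0 fully out, 0.008 hard against its stop. The spring takes 1.2 N to start it and 0.6 N more for each mm (3.6 N half way, 6 N at the stop); beyond that it is rigid.
- awl: Loose awl with a turned brown wooden handle and no dial, 124 mm tall, in the holder's other hole: leave it. Origin: its lower end, 13 mm above the table.
- tape: Loose roll of paper tape, 60 mm across, 24 mm high. Origin: centre of its underside.
- ink: Loose ink jar, 44 mm across, 75 mm high. Origin: centre of its underside.
- brush: Loose hand brush lying flat at the left edge of the work area, handle towards the robot.
- squeegee: Loose squeegee lying flat at the right edge of the work area, 110 x 36 x 22 mm. Origin: on its underside.
- mug: Loose white mug, 76 mm across, 85 mm high, at the far side. Origin: centre of its underside.
- plates: Loose white sample dish, 100 mm across, 20 mm high, at the far side. Origin: centre of its underside.
- weight: Loose steel block 50 x 90 x 30 mm at the far side. Origin: centre of its underside.
There are look-alikes about, which are no part of the job. There is more than one size of the gauge; the job needs the larger.

How it is judged (in metres and radians):
On the way, in this order (a step that is already met when the one before it is completed fails the run):
1. the lid lies flat, knob up and let go, on the cork mat (horizontal distance between lid and mat below 0.045 m and height (world z) of lid below 0.01 m and angle between lid's own z axis and vertical below 0.1 rad and contact force between lid and the arm below 0.05 N and linear speed of lid below 0.03 m/s), for 0.2 s.
2. the gauge is lifted clear of its holder (height (world z) of gauge above 0.058 m and contact force between gauge and the fingers above 1 N), for 0.2 s.
At the end, for the whole second after the job is handed in: Through the last second the gripped gauge is upright within 5 degrees and still, its tip inside the ring (within 7 mm of the centre) and pushed in 1.8 to 6.8 mm of its 8 mm, pressing the pad with 1 to 8 N; the lid lies flat, knob up and untouched, on the mat, within 45 mm of its centre (all of step 1 and horizontal distance between gauge_tip and ring_mark below 0.007 m and angle between gauge's own z axis and vertical below 0.09 rad and value of joint plunger between 0.0018 and 0.0068 m and contact force between gauge and pad between 1 and 8 N and contact force between gauge and the fingers above 1 N and linear speed of gauge below 0.03 m/s); the arm keeps its last pose, push and grip.
It fails at once if the lid is dropped (falls free at over 0.5 m/s, from more than about 13 mm) (linear speed of lid above 0.5 m/s and contact force between lid and the fingers below 0.05 N).
It fails at once if the gauge is pushed on the pad with over 15 N (contact force between gauge and pad above 15 N).
It fails at once if the awl or another bystander is moved by over 30 mm (distance of any of awl, tape, ink, brush, squeegee, mug, plates, weight from where it was at the start of the episode above 0.03 m).
It also fails if it takes over 56 s, if anything falls off the work surface, if the arm or the gripper's body presses on something with over 40 N, if the wrist force passes 120 N, or if a joint passes its speed limit or range.

## Robot

A 6-joint arm with a two-finger parallel gripper is mounted at the origin on the work surface. World frame = base frame: x ahead of the robot, y to its left, z up, the work surface at z = 0. Lengths are in m, angles in degrees, forces in N, time in s.
With the tool pointing down it reaches from about 0.25 to 0.8 m from the base axis. Payload 3.9 kg.
Tool frame: the origin (TCP) lies between the finger pads, 19 mm behind the fingertips; this is the grasp point; z points along the fingers, y is the line along which they close (so a half turn about z gives the same grasp; the last joint's range is limited). The gripper opens to 85 mm and grips with 20 to 120 N. Pads are 22 mm wide; open, the fingers measure 114 mm over their backs; the gripper's body (76 mm by 85 mm) begins 54 mm behind the grasp point. The pads swing forward as they close: fully open they stand 13 mm farther back than shut.
Start: joints at [-74.427, 14.897, -7.913, 67.191, 0, 90], TCP at [0.141, -0.506, 0.25] pointing down, gripper open.
Joint ranges: [-159.42, 159.42], [-47.68, 98.78], [-73.54, 78.23], [-108.79, 121.32], [-90, 84.71], [-180, 180]. Speed limits (degrees/s): [147.25, 147.25, 180, 180, 180, 180].

## Interface

Orientations are given as [roll, pitch, yaw] about the fixed x, y, z axes, in that order (R = Rz(yaw) Ry(pitch) Rx(roll)).
In Python, from cell import robot, capture, camera_info gives the robot as it stands.
- The arm moves only by the tool apply_moves, never from a script. Its argument "motion" is text: rows parted by semicolons, each of 4 numbers parted by spaces: the shift along the tool's x, y, z in m, then the turn about the tool's z in degrees. In form: tx ty tz twist; .... A call has 1 to 8 rows; each row is the pose to reach, as a shift and turn from the pose commanded when the call began, along the tool's axes at that moment; what a row does not reach only later rows make up. A row lasts 1/10 s, in which the tool goes at most 50 mm and 8.59 degrees, less where a joint would pass 70% of its speed; a pose out of reach is approached as far as the arm can. A call with a gripper value outside its range is refused whole. "fingers" is the opening, from 0 (shut) to 1 (fully open), set as the call begins (left out, the last holds). The fingers move at their own pace and stop on an object; "squeeze" is the grip in N (left out, the last holds). Time passes only in rows, so rows that repeat a pose let the fingers close. It gives the time, the measured TCP pose, the force, the opening and the grip force at its end, in the units of the state.
- robot.get_obs(): the state, without advancing time (a new reading comes with each control period).
- capture(name): name is "scene" or "top"; returns the picture (384x512x3 uint8, red, green, blue); there is no depth.
- camera_info(name): a dict with "K" (3x3 intrinsics, pixels), "rvec" (rotation vector, rad) and "tvec" (3), from world to camera coordinates, as OpenCV has them. Camera axes: x right, y down, z forward; pixel columns grow to the right and rows downward; lengths in m; the calibration is good to about 2 mm. A picture is of the moment at which its call begins. camera_info takes no time and is no camera call.
- robot.close_job(): hands the job in; it is judged then, once.
The state is a dict: "clock": time; "joints": joint angles; "qd": joint speeds; "tau": joint torques, N m; "eef_pos": TCP position; "tool_rot": TCP orientation; "wrist_force": force on the tool from outside, world axes, zero at the start; "torque": the same for the moment, N m; "opening": finger opening in m; "finger_force": force on a finger pad.
Only numpy, scipy, OpenCV 4.12 (cv2) and the standard library are available. Lean on these libraries where they do the work, as an engineer would, in place of code of your own. Each camera call takes 0.05 s, during which the arm holds its last target. There are 200 camera calls.

## Working session

There is one attempt and no reset: what is moved stays moved. The work goes in short steps, Python scripts to look and compute and a tool call to move; the robot and the scene stay as the last step left them, time stands still between calls to the robot, and variables do not carry over. Pictures are saved under pics/ and viewed, at most 10 in all, crops included, and the job is handed in when it is done.

Besides the shell and the picture viewer there is one more tool, called as a command line: name --argument value ..., lists and objects as JSON in quotes. apply_moves: Moves the arm, as the interface text tells. Its arguments: {"type":"object","properties":{"motion":{"type":"string"},"fingers":{"type":"number"},"squeeze":{"type":"number"}},"required":["motion"]}

```bash
ls; mkdir -p pics
python3 - <<'E'
from cell import robot, capture, camera_info
import cv2
for n in("scene","top"):
    im=capture(n); cv2.imwrite(f"pics/{n}0.png",im[:,:,::-1]); print(n,camera_info(n))
print(robot.get_obs())
E
```

```text
pics
scene {'K': array([[370.97344327,   0.        , 255.8457682 ],
       [  0.        , 370.97344327, 190.77904567],
       [  0.        ,   0.        ,   1.        ]]), 'rvec': array([ 1.4077421 ,  2.1140027 , -0.92105328]), 'tvec': array([ 0.23579742, -0.30823471,  1.542618  ])}
top {'K': array([[351.96646311,   0.        , 251.85399306],
       [  0.        , 351.96646311, 194.51384952],
       [  0.        ,   0.        ,   1.        ]]), 'rvec': array([ 2.15206598, -2.11141031,  0.16238824]), 'tvec': array([0.01152783, 0.60115865, 1.05332064])}
{'clock': 0.1, 'joints': array([-7.44262434e+01,  1.49338791e+01, -7.97868375e+00,  6.71915930e+01,
        6.12858569e-04,  9.00003414e+01]), 'qd': array([ 0.00301916, -0.1837249 ,  0.21361941, -0.06833444,  0.08585863,
       -0.10154955]), 'tau': array([ 1.66222417e-04, -4.06508696e+01,  2.54527670e+01,  1.00620461e-02,
        8.47710510e-06, -3.00335245e-06]), 'eef_pos': array([ 0.14079553, -0.50515413,  0.24922856]), 'tool_rot': array([-1.79895844e+02, -6.12236959e-04,  1.55734141e+01]), 'wrist_force': array([ 0.66781154, -0.45484664,  0.4535677 ]), 'torque': array([ 0.03993675,  0.0225731 , -0.00149258]), 'finger_force': 0.0, 'opening': 0.08543111450862227}
```

View pics/scene0.png

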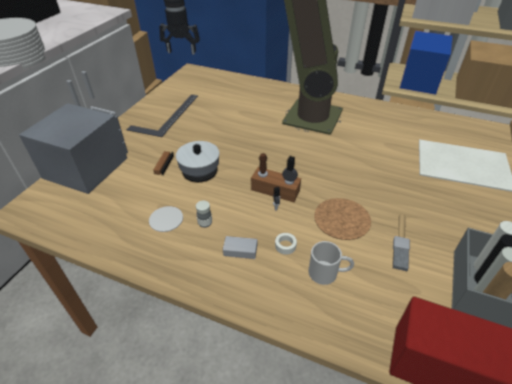

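View pics/top0.png

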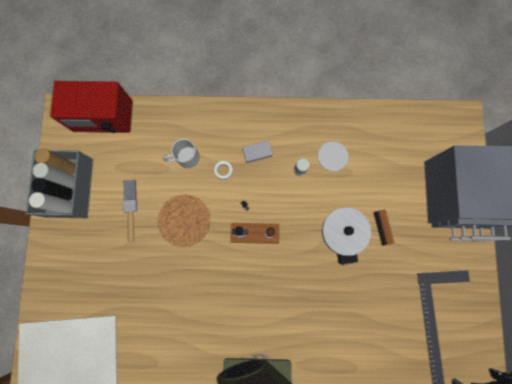

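The scene view shows the lid on the press (198,155), the awl (263,165) and gauge (290,165) in the holder, the mat (342,217) and a small look-alike gauge (277,197). The top view shows the mat (184,220), holder (255,233), gauge grip (240,231) and lid knob (348,230).

```bash
cat > h.py <<'E'
import numpy as np, cv2
from cell import robot, capture, camera_info
def cam(n):
    c=camera_info(n); R=cv2.Rodrigues(c["rvec"])[0]; return c["K"],R,c["tvec"]
def ray(n,p):
    K,R,t=cam(n); d=R.T@np.linalg.inv(K)@np.array([p[0],p[1],1.]); return -R.T@t,d/np.linalg.norm(d)
def onz(n,p,z):
    o,d=ray(n,p); return o+d*(z-o[2])/d[2]
def tri(p,q):  # scene px, top px
    (a,u),(b,v)=ray("scene",p),ray("top",q)
    s=np.linalg.lstsq(np.c_[u,-v],b-a,rcond=None)[0]; x,y=a+u*s[0],b+v*s[1]
    return (x+y)/2,np.linalg.norm(x-y)
def proj(n,P):
    K,R,t=cam(n); q=K@(R@np.asarray(P,float)+t); return q[:2]/q[2]
def blobs(m,box,amin=8):
    x0,y0,x1,y1=box; z=np.zeros(m.shape,np.uint8); z[y0:y1,x0:x1]=m[y0:y1,x0:x1]
    n,l,s,c=cv2.connectedComponentsWithStats(z)
    return [(c[i].round(2),s[i].tolist()) for i in range(1,n) if s[i,4]>=amin]
E
python3 - <<'E'
from h import *
S=cv2.imread("pics/scene0.png");T=cv2.imread("pics/top0.png")
def dark(i,t=60): return (i.max(2)<t).astype(np.uint8)
hs=cv2.cvtColor(S,40);ht=cv2.cvtColor(T,40)
print("S dark",blobs(dark(S),(160,135,310,200)));print("T dark",blobs(dark(T),(225,215,375,270)))
def gray(i,lo): return ((i.min(2)>lo)&(i.max(2).astype(int)-i.min(2)<30)).astype(np.uint8)
print("lid T",blobs(gray(T,130),(310,195,378,270),50));print("lid S",blobs(gray(S,110),(165,135,230,185),50))
print([ht[220,184],hs[217,342],ht[233,255],hs[185,265],ht[280,184]])
def mat(h): return cv2.inRange(h,(5,110,100),(14,255,210))
print("mat T",blobs(mat(ht),(150,185,220,255),200));print("mat S",blobs(mat(hs),(305,190,380,245),200))
a=cv2.resize(S[130:215,160:310],None,fx=5,fy=5,interpolation=2)[:,:750]
b=cv2.resize(T[190:275,225:375],None,fx=5,fy=5,interpolation=2)
cv2.imwrite("pics/z.png",cv2.resize(np.vstack([a,b]),(640,600)))
E
```

```text
S dark [(array([196.53, 148.76]), [194, 145, 6, 9, 45]), (array([166.45, 163.16]), [161, 154, 12, 20, 80]), (array([289.74, 169.98]), [283, 157, 14, 23, 181]), (array([262.53, 165.65]), [261, 160, 4, 13, 49]), (array([200.52, 176.63]), [184, 169, 33, 13, 173]), (array([276.16, 192.11]), [273, 187, 7, 13, 63])]
T dark [(array([237.92, 230.85]), [233, 227, 10, 8, 62]), (array([348.42, 230.24]), [345, 227, 8, 8, 50]), (array([346.62, 258.97]), [338, 255, 19, 9, 124])]
lid T [(array([346.54, 230.98]), [323, 207, 48, 48, 1720])]
lid S [(array([197.11, 154.41]), [176, 141, 44, 27, 870])]
[array([ 14, 128, 161], dtype=uint8), array([ 15, 109, 154], dtype=uint8), array([ 14, 161, 125], dtype=uint8), array([ 13, 126,  83], dtype=uint8), array([ 18, 106, 173], dtype=uint8)]
mat T [(array([183.59, 220.67]), [159, 196, 51, 50, 1225])]
mat S []
```

View pics/z.png

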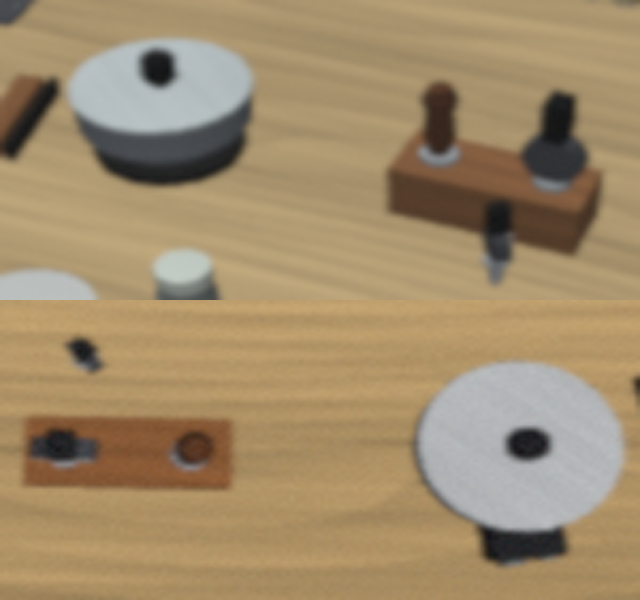

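The crop shows the larger gauge at the left hole in the top view, its dial plane along the image x axis (≈ world y), the face away from the scene camera; the awl (brown) is in the other hole, the small gauge loose in front. Knob at about (348.4,230.2) top, (196.9,146) scene.

Run:
```python
from h import *
np.set_printoptions(precision=4,suppress=True)
S=cv2.imread("pics/scene0.png");T=cv2.imread("pics/top0.png")
print("knob",tri((196.6,148.9),(348.4,230.2)))
print("knob mono z=.105 top",onz("top",(348.42,230.24),.107), "scene",onz("scene",(196.6,148.9),.1))
print("lid disc z=.079",onz("top",(346.6,230.9),.079),onz("scene",(197.6,154.4),.079), tri((197.6,154.4),(346.6,230.9)))
print("mat",onz("top",(183.8,220.9),.005))
gm=((S[...,0]<60)&(S.max(2)<42)).astype(np.uint8)
print(blobs(gm,(280,150,300,182)))
print("grip top",tri((291.6,157.5),(239.4,230.7)),onz("top",(239.4,230.7),.149),onz("scene",(291,157.5),.149))
print("grip mid",tri((290.7,162.5),(239.4,231)))
# mat in scene, saturation contrast
hs=cv2.cvtColor(S,40);b=cv2.inRange(hs,(0,100,60),(15,255,168));b=cv2.morphologyEx(b,2,np.ones((3,3)));print(blobs(b,(300,185,385,250),150))
# holder
ht=cv2.cvtColor(T,40);b=cv2.inRange(ht,(0,140,50),(15,255,160));b=cv2.morphologyEx(b,3,np.ones((9,9)));x=np.argwhere(b[215:250,220:290])[:,::-1]+[220,215]
r=cv2.minAreaRect(x.astype(np.float32));P=cv2.boxPoints(r);print(r);print([onz("top",p,.055)[:2] for p in P])
# dark gauge dial line in top
d=(T.max(2)<95).astype(np.uint8);d[:, :]=d
for c,s in blobs(d,(225,222,252,242)):print(c,s)
```

```text
knob (array([ 0.4913, -0.2616,  0.0982]), np.float64(0.002840678067457142))
knob mono z=.105 top [ 0.4912 -0.2607  0.107 ] scene [ 0.4933 -0.2587  0.1   ]
lid disc z=.079 [ 0.491  -0.2626  0.079 ] [ 0.4948 -0.2568  0.079 ] (array([ 0.4905, -0.2619,  0.0749]), np.float64(0.0037725244684770256))
mat [0.5178 0.2413 0.005 ]
[(array([290.29, 164.04]), [287, 158, 7, 13, 69])]
grip top (array([0.4801, 0.0581, 0.1494]), np.float64(0.007366506284112204)) [0.4812 0.0546 0.149 ] [0.4791 0.0598 0.149 ]
grip mid (array([0.4807, 0.0578, 0.1307]), np.float64(0.005104260448376765))
[(array([342.25, 218.52]), [315, 199, 55, 40, 1720])]
((254.5, 232.5), (19.0, 47.0), 90.0)
[array([0.5099, 0.0853]), array([ 0.5127, -0.0592]), array([ 0.4548, -0.0596]), array([0.452 , 0.0836])]
[239.22 231.04] [232, 226, 16, 10, 114]
```

apply_moves --motion "0.046 -0.016 0 -2; 0.092 -0.032 0 -4; 0.138 -0.048 0 -6; 0.184 -0.065 0 -8; 0.23 -0.081 0 -10; 0.276 -0.097 0 -12; 0.322 -0.113 0 -14; 0.368 -0.13 0 -15.57" --fingers 1

```text
clock: 0.9
eef_pos: [0.4617, -0.2802, 0.2497]
tool_rot: [-180.0, 0.0, 31.2]
wrist_force: [0.6, -1.6, -0.2]
opening: 0.0853
finger_force: 0.0
```

apply_moves --motion "0.02 0 0.03 8; 0.035 -0.001 0.06 16; 0.035 -0.001 0.09 24; 0.035 -0.001 0.09 31.14; 0.035 -0.001 0.09 31.14; 0.035 -0.001 0.09 31.14"

```text
clock: 1.5
eef_pos: [0.4901, -0.2628, 0.1601]
tool_rot: [180.0, -0.0, 0.1]
wrist_force: [0.5, 0.2, 0.4]
opening: 0.0852
finger_force: 0.0
```

Run:
```python
from h import *
np.set_printoptions(precision=4,suppress=True)
o=robot.get_obs();print(o["eef_pos"],o["tool_rot"])
a=capture("scene");b=capture("top")
x=proj("scene",o["eef_pos"]);y=proj("top",o["eef_pos"]);print(x,y)
def cr(i,p):
    p=p.astype(int);return cv2.resize(i[p[1]-35:p[1]+45,p[0]-40:p[0]+40,::-1],(400,400),interpolation=2)
cv2.imwrite("pics/a1.png",np.hstack([cr(a,x),cr(b,y)]))
```

```text
[ 0.4901 -0.2628  0.1601] [179.9953  -0.0067   0.1488]
[193.7826 132.7879] [354.2335 229.4514]
```

View pics/a1.png

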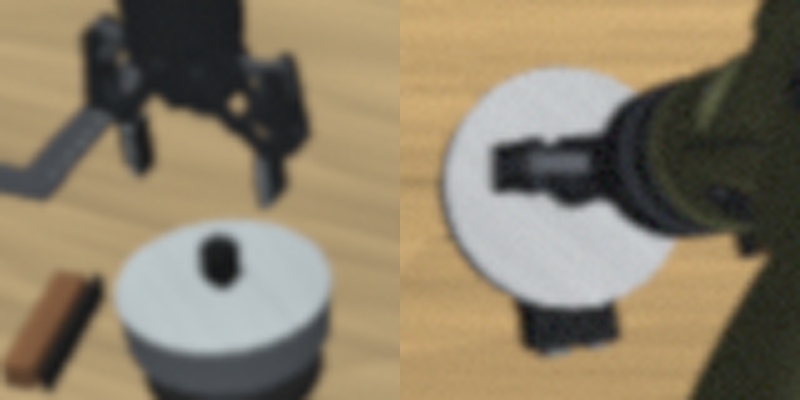

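The left crop shows the open fingers straddling the line above the knob (fingertip midpoint (204,182), knob (220,258)); the right shows the gripper over the lid. Going down.

apply_moves --motion "0.001 -0.001 0.02 0; 0.001 -0.001 0.04 0; 0.001 -0.001 0.05 0; 0.001 -0.001 0.057 0; 0.001 -0.001 0.057 0; 0.001 -0.001 0.057 0"

```text
clock: 2.2
eef_pos: [0.4914, -0.262, 0.1037]
tool_rot: [180.0, -0.1, 0.0]
wrist_force: [0.1, 0.5, 0.6]
opening: 0.0853
finger_force: 0.0
```

apply_moves --motion "0 0 0 0; 0 0 0 0; 0 0 0 0; 0 0 0 0; 0 0 0 0; 0 0 0 0; 0 0 0 0; 0 0 0 0" --fingers 0 --squeeze 60

```text
clock: 3.0
eef_pos: [0.4913, -0.2618, 0.1036]
tool_rot: [180.0, -0.1, 0.0]
wrist_force: [-0.9, 0.7, 6.3]
opening: 0.0257
finger_force: 59.5
```

apply_moves --motion "0 0 -0.005 0; 0 0 -0.01 0; 0 0 -0.02 0; 0 0 -0.035 0; 0 0 -0.05 0; 0 0 -0.065 0; 0 0 -0.08 0; 0 0 -0.08 0"

```text
clock: 3.8
eef_pos: [0.4924, -0.2625, 0.1855]
tool_rot: [179.9, -0.2, 0.0]
wrist_force: [0.5, -0.1, -2.9]
opening: 0.0259
finger_force: 59.4
```

Run:
```python
from h import *
np.set_printoptions(precision=4,suppress=True)
o=robot.get_obs();print(o["eef_pos"],o["wrist_force"],o["torque"],o["opening"],o["finger_force"])
a=capture("scene");b=capture("top")
cv2.imwrite("pics/s2.png",a[:,:,::-1]);cv2.imwrite("pics/t2.png",b[:,:,::-1])
x=proj("scene",o["eef_pos"])+[0,10];y=proj("top",[.491,-.262,.06]);print(x,y)
def cr(i,p):
    p=p.astype(int);return cv2.resize(i[p[1]-40:p[1]+40,p[0]-40:p[0]+40,::-1],(400,400),interpolation=2)
cv2.imwrite("pics/a2.png",np.hstack([cr(a,x),cr(b,y)]))
```

```text
[ 0.4924 -0.2625  0.1855] [ 0.4613 -0.0893 -2.8971] [-0.0353 -0.0255  0.0387] 0.025947241935403945 59.37084329050748
[192.5431 136.394 ] [344.7968 231.2581]
```

View pics/a2.png

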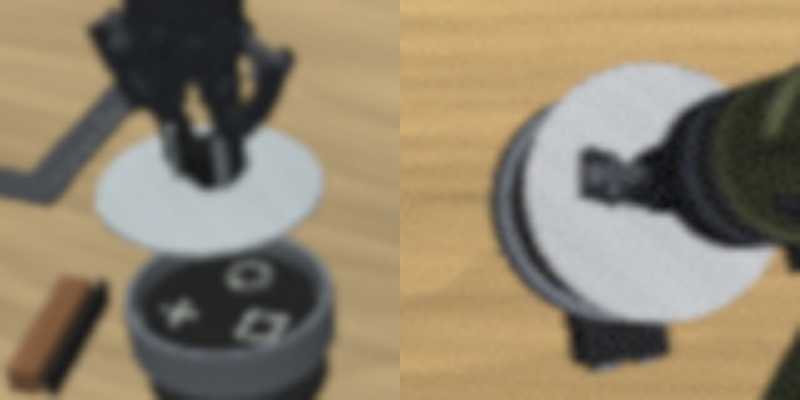

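The crop shows the lid level in the gripper, and the press pan open with the ring at (250,275) of the left crop, cross at left, square nearer.

apply_moves --motion "0 0 -0.03 0; 0 0 -0.06 0; 0.003 -0.03 -0.07 0; 0.005 -0.07 -0.07 0; 0.008 -0.11 -0.07 0; 0.01 -0.15 -0.07 0; 0.012 -0.19 -0.07 0; 0.014 -0.23 -0.07 0"

```text
clock: 4.7
eef_pos: [0.5041, -0.0302, 0.2518]
tool_rot: [-180.0, 0.1, -0.0]
wrist_force: [0.3, -0.4, -3.0]
opening: 0.0259
finger_force: 60.0
```

apply_moves --motion "0.002 -0.04 0 0; 0.004 -0.08 0 0; 0.006 -0.12 0 0; 0.008 -0.16 0 0; 0.01 -0.2 0 0; 0.011 -0.24 0 0; 0.012 -0.265 0 0; 0.012 -0.273 0 0"

```text
clock: 5.5
eef_pos: [0.5255, 0.0495, 0.253]
tool_rot: [-177.6, 0.1, 4.1]
wrist_force: [0.1, -0.1, -2.8]
opening: 0.026
finger_force: 60.0
```

Run:
```python
from h import *
np.set_printoptions(precision=4,suppress=True)
print(robot.get_obs()["eef_pos"])
print("mat scene",onz("scene",(342.25,218.5),.005),onz("top",(183.8,220.9),.005), tri((342.25,218.5),(183.8,220.9)))
# ring etc. in the saved scene/top
S=cv2.imread("pics/s2.png")
m=(S.min(2)>105).astype(np.uint8)
for c,s in blobs(m,(175,145,222,172),4): print(c,s,onz("scene",c,.063))
b=capture("top");cv2.imwrite("pics/t3.png",b[:,:,::-1])
p=proj("top",[.491,-.262,.063]);print(p);x,y=p.astype(int)
q=b[y-30:y+40,x-40:x+40,::-1];q=cv2.resize(q,(400,350),interpolation=2)
s=cv2.resize(S[130:190,160:240],(400,300),interpolation=2)
cv2.imwrite("pics/a3.png",np.hstack([q[:300],s]))
m=(b.min(2)>105).astype(np.uint8)
for c,s in blobs(m,(x-25,y-25,x+25,y+25),4): print(c,s,onz("top",c,.063))
```

```text
[0.5255 0.0495 0.253 ]
mat scene [0.5239 0.2467 0.005 ] [0.5178 0.2413 0.005 ] (array([ 0.518 ,  0.2445, -0.002 ]), np.float64(0.0036702117701273482))
[181.02 153.1 ] [175, 145, 29, 27, 150] [ 0.4924 -0.3245  0.063 ]
[218.81 154.5 ] [211, 145, 11, 27, 104] [ 0.4503 -0.202   0.063 ]
[187.38 158.25] [186, 157, 4, 3, 8] [ 0.5087 -0.29    0.063 ]
[200.8 160.2] [200, 159, 3, 4, 5] [ 0.5008 -0.2433  0.063 ]
[206.71 161.79] [205, 159, 4, 6, 14] [ 0.5008 -0.2211  0.063 ]
[345.0457 231.1998]
[348.28 222.44] [320, 206, 50, 50, 705] [ 0.5178 -0.2724  0.063 ]
[335.35 226.56] [331, 222, 10, 10, 57] [ 0.5045 -0.2329  0.063 ]
[354.35 224.57] [351, 222, 8, 6, 23] [ 0.5116 -0.2907  0.063 ]
[324.42 248.63] [320, 233, 16, 23, 134] [ 0.4375 -0.1989  0.063 ]
[347.17 242.46] [343, 238, 10, 10, 48] [ 0.4573 -0.2676  0.063 ]
```

View pics/a3.png

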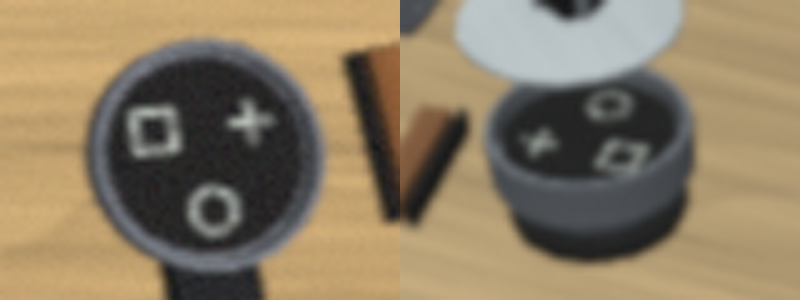

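The crops show the open pan: square (153,132) and cross (250,122) far, ring (214,210) near the control box in the top view; ring ≈ (0.457,-0.268). The last move stopped short; checking the joints.

Run:
```python
from cell import robot
import numpy as np
np.set_printoptions(precision=3,suppress=True)
o=robot.get_obs()
for k in o: print(k,o[k])
```

```text
clock 5.55
joints [  4.043  15.172  -7.121  67.772   2.369 179.945]
qd [ 0.165 -0.377 -0.476 -0.124 -0.118  0.061]
tau [ -0.064 -42.757  26.218   0.267   0.174   0.   ]
eef_pos [0.526 0.05  0.253]
tool_rot [-177.631    0.062    4.099]
wrist_force [ 1.245 -0.027 -2.982]
torque [-0.042 -0.07   0.   ]
finger_force 60.0426808623925
opening 0.02569257380505429
```

apply_moves --motion "0 0 0 -8; 0 0 0 -16; 0 0 0 -24; 0 0 0 -32; 0 0 0 -40; 0 0 0 -48; 0 0 0 -56; 0 0 0 -56"

```text
clock: 6.35
eef_pos: [0.5251, 0.0498, 0.2531]
tool_rot: [-178.6, -1.9, 60.1]
wrist_force: [0.2, -0.2, -2.8]
opening: 0.0258
finger_force: 60.1
```

Run:
```python
from cell import robot
import numpy as np
np.set_printoptions(precision=4,suppress=True)
o=robot.get_obs()
for k in ("clock","joints","eef_pos","tool_rot"): print(k,o[k])
```

```text
clock 6.35
joints [  4.0637  15.124   -7.1752  67.7901   2.367  123.9606]
eef_pos [0.5251 0.0498 0.2531]
tool_rot [-178.603    -1.9131   60.078 ]
```

```bash
cat >> h.py <<'E'
from scipy.spatial.transform import Rotation
def go(*targets):
    o=robot.get_obs();R=Rotation.from_euler("xyz",o["tool_rot"],degrees=True).as_matrix()
    for t in targets: print(t,"->",(R.T@(np.array(t)-o["eef_pos"])).round(4), "twist",(o["tool_rot"][2]-90).round(2))
E
python3 - <<'E'
from h import *
go((.519,.243,.2),(.519,.243,.1),(.519,.243,.044))
E
```

```text
(0.519, 0.243, 0.2) -> [ 0.1625 -0.1002  0.061 ] twist -29.92
(0.519, 0.243, 0.1) -> [ 0.1592 -0.0978  0.1609] twist -29.92
(0.519, 0.243, 0.044) -> [ 0.1573 -0.0964  0.2168] twist -29.92
```

apply_moves --motion "0.035 -0.02 0 -5; 0.07 -0.04 0 -10; 0.105 -0.06 0.005 -15; 0.14 -0.08 0.02 -20; 0.1625 -0.1 0.05 -25; 0.161 -0.099 0.09 -29.92; 0.16 -0.098 0.13 -29.92; 0.159 -0.098 0.16 -29.92"

```text
clock: 7.15
eef_pos: [0.5175, 0.2431, 0.0985]
tool_rot: [-179.6, -2.3, 89.9]
wrist_force: [-0.3, 0.1, -4.3]
opening: 0.0256
finger_force: 60.0
```

Run:
```python
from h import *
o=robot.get_obs();print(o["eef_pos"],o["tool_rot"],o["joints"].round(1))
go((.519,.243,.055),(.519,.243,.044),(.519,.243,.041))
```

```text
[0.51751758 0.24307227 0.0984828 ] [-179.62762819   -2.29564515   89.90035485] [ 24.   24.9 -16.8  47.7   2.2 114.1]
(0.519, 0.243, 0.055) -> [-0.0018  0.0018  0.0434] twist -0.1
(0.519, 0.243, 0.044) -> [-0.0023  0.0018  0.0544] twist -0.1
(0.519, 0.243, 0.041) -> [-0.0024  0.0019  0.0574] twist -0.1
```

apply_moves --motion "-0.001 0.001 0.02 0; -0.002 0.002 0.035 0; -0.002 0.002 0.045 0; -0.002 0.002 0.05 0; -0.002 0.002 0.0525 0; -0.002 0.002 0.055 0; -0.002 0.002 0.055 0; -0.002 0.002 0.055 0"

```text
clock: 7.95
eef_pos: [0.5208, 0.2437, 0.0464]
tool_rot: [-179.8, -2.4, 90.1]
wrist_force: [0.7, 0.2, -2.4]
opening: 0.026
finger_force: 60.0
```

apply_moves --motion "0 0 0.001 0; 0 0 0.002 0; 0 0 0.003 0; 0 0 0.003 0"

```text
clock: 8.35
eef_pos: [0.5206, 0.244, 0.0432]
tool_rot: [-179.8, -2.4, 90.1]
wrist_force: [-1.0, 1.4, 0.1]
opening: 0.0257
finger_force: 60.4
```

apply_moves --motion "0 0 0.001 0; 0 0 0.001 0; 0 0 0.001 0; 0 0 0.001 0; 0 0 0.001 0; 0 0 0.001 0" --fingers 0.8

```text
clock: 8.95
eef_pos: [0.5204, 0.2437, 0.0419]
tool_rot: [-179.8, -2.4, 90.1]
wrist_force: [-0.4, -0.4, -0.5]
opening: 0.0681
finger_force: 0.0
```

apply_moves --motion "0 0 -0.02 0; 0 0 -0.05 0; 0 0 -0.1 0; 0 0 -0.15 0; 0 0 -0.175 0; 0 0 -0.175 0"

```text
clock: 9.55
eef_pos: [0.5239, 0.2375, 0.2218]
tool_rot: [179.7, -2.6, 90.1]
wrist_force: [0.1, 0.2, 0.3]
opening: 0.0685
finger_force: 0.0
```

Run:
```python
from h import *
np.set_printoptions(precision=4,suppress=True)
a=capture("scene");b=capture("top")
cv2.imwrite("pics/s4.png",a[:,:,::-1]);cv2.imwrite("pics/t4.png",b[:,:,::-1])
def cr(i,x,y,w,h,W): return cv2.resize(i[y:y+h,x:x+w,::-1],(W,W*h//w),interpolation=2)
A=cr(a,240,140,140,105,400);B=cr(b,150,180,140,105,400)
cv2.imwrite("pics/a4.png",np.hstack([A,B]))
print(robot.get_obs()["eef_pos"],robot.get_obs()["tool_rot"])
go((.4808,.056,.22),(.4808,.056,.17),(.4808,.056,.134))
# ring refinement from t3, with pan rim circle
T=cv2.imread("pics/t3.png")
m=(T.min(2)>110).astype(np.uint8);m[:, :]=m
c,s=[q for q in blobs(m,(338,234,357,252),20)][0];print("ring top",c,s,onz("top",c,.063))
for q in ((347.17,242.46),): print(tri((160+207/5,130+106/5),q))
```

```text
[0.5214 0.2365 0.2171] [-179.8151   -2.389    90.0635]
(0.4808, 0.056, 0.22) -> [-0.1802 -0.0408 -0.0103] twist 0.06
(0.4808, 0.056, 0.17) -> [-0.1823 -0.0406  0.0396] twist 0.06
(0.4808, 0.056, 0.134) -> [-0.1838 -0.0405  0.0756] twist 0.06
ring top [347.35 242.4 ] [343, 238, 10, 10, 43] [ 0.4574 -0.2682  0.063 ]
(array([ 0.4568, -0.2665,  0.0632]), np.float64(0.0021542044613315613))
```

View pics/a4.png

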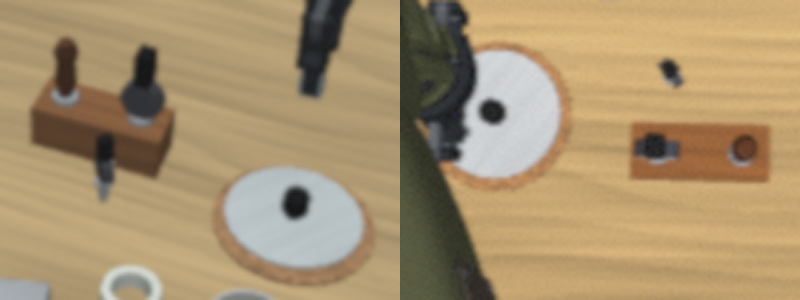

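The lid lies flat and centred on the mat (knob at (296,203) left, (491,111) right crop); the gauge stands in its hole, dial along world y. Moving to the gauge.

apply_moves --motion "-0.03 -0.01 0 0; -0.07 -0.02 0 0; -0.11 -0.03 -0.005 0; -0.145 -0.035 -0.01 0; -0.17 -0.04 -0.01 0; -0.18 -0.04 0.01 0; -0.181 -0.04 0.025 0; -0.181 -0.04 0.025 0"

```text
clock: 10.45
eef_pos: [0.478, 0.0558, 0.1807]
tool_rot: [-179.3, -2.3, 90.0]
wrist_force: [-1.0, -0.2, 0.1]
opening: 0.0687
finger_force: 0.0
```

Run:
```python
from h import *
o=robot.get_obs();print(o["eef_pos"],o["tool_rot"])
go((.481,.057,.15),(.481,.057,.134))
```

```text
[0.47801515 0.05583786 0.18074057] [-179.28449418   -2.32195445   89.98767962]
(0.481, 0.057, 0.15) -> [-0.0001  0.0034  0.0307] twist -0.01
(0.481, 0.057, 0.134) -> [-0.0007  0.0036  0.0467] twist -0.01
```

apply_moves --motion "0 0.001 0.015 0; 0 0.001 0.03 0; 0 0.001 0.03 0; 0 0.001 0.03 0"

```text
clock: 10.85
eef_pos: [0.4816, 0.0581, 0.1541]
tool_rot: [-179.6, -2.4, 90.1]
wrist_force: [0.4, -0.8, 0.0]
opening: 0.0682
finger_force: 0.0
```

Run:
```python
from h import *
o=robot.get_obs();print(o["eef_pos"],o["tool_rot"])
go((.481,.057,.134))
```

```text
[0.48156384 0.05808227 0.15414611] [-179.64648965   -2.35361545   90.0934579 ]
(0.481, 0.057, 0.134) -> [-0.0019 -0.0004  0.0201] twist 0.09
```

apply_moves --motion "-0.001 0 0.01 0; -0.0015 0 0.0195 0; -0.0015 0 0.0195 0; -0.0015 0 0.0195 0"

```text
clock: 11.25
eef_pos: [0.4817, 0.0571, 0.1346]
tool_rot: [-179.7, -2.4, 90.1]
wrist_force: [-0.8, 0.5, 0.4]
opening: 0.0683
finger_force: 0.0
```

apply_moves --motion "0 0 0 0; 0 0 0 0; 0 0 0 0; 0 0 0 0; 0 0 0 0; 0 0 0 0; 0 0 0 0; 0 0 0 0" --fingers 0 --squeeze 60

```text
clock: 12.05
eef_pos: [0.4823, 0.0572, 0.1352]
tool_rot: [-179.8, -2.4, 90.1]
wrist_force: [-1.2, 1.2, 5.6]
opening: 0.0232
finger_force: 58.8
```

apply_moves --motion "0 0 -0.005 0; 0.001 0 -0.02 0; 0.001 0 -0.035 0; 0.002 -0.001 -0.05 0; 0.003 -0.001 -0.07 0; 0.004 -0.001 -0.09 0; 0.004 -0.001 -0.1 0; 0.004 -0.001 -0.1 0"

```text
clock: 12.85
eef_pos: [0.4822, 0.057, 0.2359]
tool_rot: [-179.9, -2.4, 90.1]
wrist_force: [0.2, 0.4, -2.5]
opening: 0.0232
finger_force: 58.9
```

Run:
```python
from h import *
o=robot.get_obs();print(o["eef_pos"],o["tool_rot"],o["wrist_force"],o["joints"].round(1))
go((.457,-.267,.235))
```

```text
[0.48224089 0.05701291 0.23592309] [-179.87210034   -2.36784881   90.06554185] [ 0.21519674  0.4049281  -2.48664528] [  5.3  11.4 -14.8  63.7   2.4  95.2]
(0.457, -0.267, 0.235) -> [-0.3237 -0.0256 -0.0124] twist 0.07
```

apply_moves --motion "0.001 0 -0.03 0; 0.0025 0 -0.06 0; -0.02 -0.002 -0.063 0; -0.06 -0.005 -0.065 0; -0.1 -0.008 -0.066 0; -0.14 -0.011 -0.067 0; -0.18 -0.014 -0.068 0; -0.22 -0.018 -0.07 0"

```text
clock: 13.65
eef_pos: [0.4631, -0.1671, 0.2943]
tool_rot: [-179.6, -2.4, 90.1]
wrist_force: [0.5, -0.2, -1.8]
opening: 0.0233
finger_force: 59.3
```

apply_moves --motion "-0.035 -0.003 -0.001 0; -0.065 -0.006 -0.002 0; -0.09 -0.007 0.01 0; -0.1 -0.008 0.03 0; -0.105 -0.008 0.05 0; -0.106 -0.008 0.06 0; -0.106 -0.008 0.06 0; -0.106 -0.008 0.06 0"

```text
clock: 14.45
eef_pos: [0.4558, -0.2687, 0.2316]
tool_rot: [-179.7, -2.4, 90.1]
wrist_force: [-0.1, -0.4, -1.8]
opening: 0.023
finger_force: 59.2
```

Run:
```python
from h import *
np.set_printoptions(precision=4,suppress=True)
o=robot.get_obs();print(o["eef_pos"],o["tool_rot"],o["wrist_force"],o["torque"],o["joints"].round(1))
a=capture("scene");b=capture("top")
cv2.imwrite("pics/s5.png",a[:,:,::-1]);cv2.imwrite("pics/t5.png",b[:,:,::-1])
e=o["eef_pos"];print(proj("scene",e),proj("scene",e-[0,0,.12]),proj("top",e-[0,0,.12]),proj("scene",(.457,-.267,.063)))
def cr(i,x,y,w,h,W): return cv2.resize(i[y:y+h,x:x+w,::-1],(W,W*h//w),interpolation=2)
cv2.imwrite("pics/a5.png",np.hstack([cr(a,160,105,80,80,400),cr(b,305,190,80,80,400)]))
```

```text
[ 0.4558 -0.2687  0.2316] [-179.7154   -2.3926   90.0904] [-0.0865 -0.4347 -1.8393] [-0.0239  0.0002 -0.0075] [-31.6  16.9  -8.   66.6   1.9  58.3]
[194.8993 107.3761] [199.1244 139.1732] [351.914  242.5011] [200.9499 151.1788]
```

View pics/a5.png

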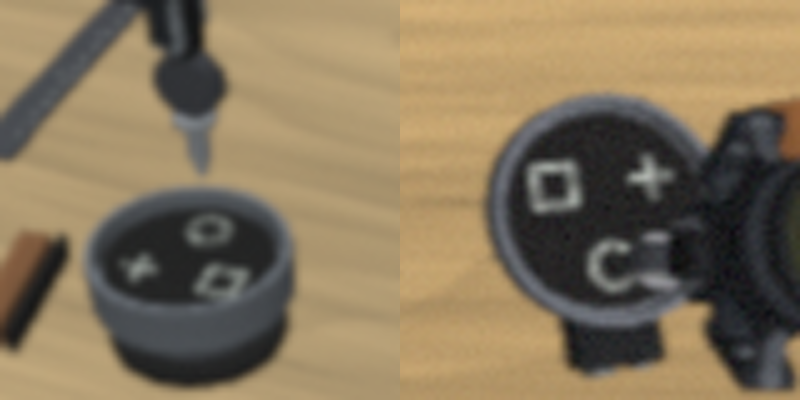

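The left crop shows the gauge hanging upright, tip end (202,174) above the ring (209,231); the right crop shows the tip near the ring's right side as perspective predicts. Descending to just above the pad.

Run:
```python
from h import *
go((.457,-.267,.192),(.457,-.267,.18))
```

```text
(0.457, -0.267, 0.192) -> [0.0004 0.0006 0.0406] twist 0.11
(0.457, -0.267, 0.18) -> [-0.0001  0.0006  0.0526] twist 0.11
```

apply_moves --motion "0 0.001 0.01 0; 0 0.001 0.02 0; 0 0.001 0.03 0; 0 0.001 0.036 0; 0 0.001 0.038 0; 0 0.001 0.038 0; 0 0.001 0.038 0"

```text
clock: 15.25
eef_pos: [0.4569, -0.2677, 0.1939]
tool_rot: [-179.8, -2.3, 90.1]
wrist_force: [-0.2, 0.4, -1.8]
opening: 0.0231
finger_force: 59.3
```

Run:
```python
from h import *
np.set_printoptions(precision=4,suppress=True)
o=robot.get_obs();print(o["eef_pos"],o["tool_rot"],o["wrist_force"])
a=np.mean([capture("scene") for _ in range(6)],0).astype(np.uint8);b=np.mean([capture("top") for _ in range(6)],0).astype(np.uint8)
cv2.imwrite("pics/s6.png",a[:,:,::-1]);cv2.imwrite("pics/t6.png",b[:,:,::-1])
e=o["eef_pos"];print(proj("scene",e-[0,0,.122]),proj("top",e-[0,0,.122]),proj("scene",(.457,-.267,.063)),proj("top",(.457,-.267,.063)))
def cr(i,x,y,w,h,W): return cv2.resize(i[y:y+h,x:x+w,::-1],(W,W*h//w),interpolation=2)
cv2.imwrite("pics/a6.png",np.hstack([cr(a,180,125,40,40,400),cr(b,325,222,40,40,400)]))
```

```text
[ 0.4569 -0.2677  0.1939] [-179.7721   -2.3496   90.0622] [-0.1628  0.4488 -1.7548]
[200.4996 149.0197] [347.9756 242.497 ] [200.9499 151.1788] [346.9674 242.541 ]
```

View pics/a6.png

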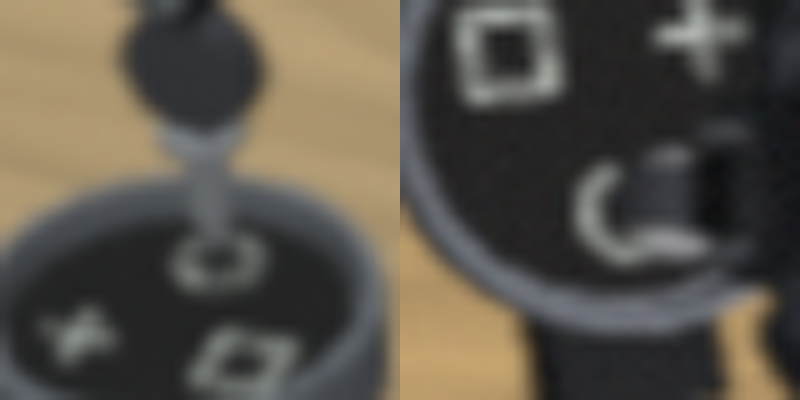

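The tip (216,240) points onto the ring centre (219,263) in the scene crop; in the top crop the dial partly covers the ring. Lowering to contact.

apply_moves --motion "0 0 0.003 0; 0 0 0.006 0; 0 0 0.008 0; 0 0 0.009 0; 0 0 0.009 0; 0 0 0.009 0"

```text
clock: 16.45
eef_pos: [0.4565, -0.2672, 0.1848]
tool_rot: [-179.7, -2.4, 90.1]
wrist_force: [-0.4, -0.3, -1.4]
opening: 0.023
finger_force: 59.5
```

apply_moves --motion "0 0 0.001 0; 0 0 0.002 0; 0 0 0.002 0; 0 0 0.002 0; 0 0 0.002 0"

```text
clock: 16.95
eef_pos: [0.4566, -0.2672, 0.1827]
tool_rot: [-179.7, -2.4, 90.1]
wrist_force: [-1.0, 0.5, 0.5]
opening: 0.0231
finger_force: 59.6
```

apply_moves --motion "0 0 0.001 0; 0 0 0.0018 0; 0 0 0.0018 0; 0 0 0.0018 0; 0 0 0.0018 0"

```text
clock: 17.45
eef_pos: [0.4566, -0.2671, 0.1809]
tool_rot: [-179.7, -2.4, 90.1]
wrist_force: [-1.1, -0.8, 2.1]
opening: 0.0228
finger_force: 59.8
```

Run:
```python
from h import *
np.set_printoptions(precision=4,suppress=True)
A=[];f=[];z=[]
for _ in range(10):
    A.append(capture("scene"));o=robot.get_obs();f.append(o["wrist_force"]);z.append(o["eef_pos"])
print(np.mean(f,0),np.std(f,0),np.mean(z,0),o["torque"],o["finger_force"])
a=np.mean(A,0).astype(np.uint8);b=capture("top")
def cr(i,x,y,w,h,W): return cv2.resize(i[y:y+h,x:x+w,::-1],(W,W*h//w),interpolation=2)
cv2.imwrite("pics/a7.png",np.hstack([cr(a,180,125,40,40,400),cr(b,325,222,40,40,400)]))
```

```text
[-1.5927 -0.2539  2.1191] [0.6174 0.3123 0.5226] [ 0.4566 -0.2671  0.1809] [-0.0628  0.5592 -0.0001] 59.809749126434326
```

View pics/a7.png

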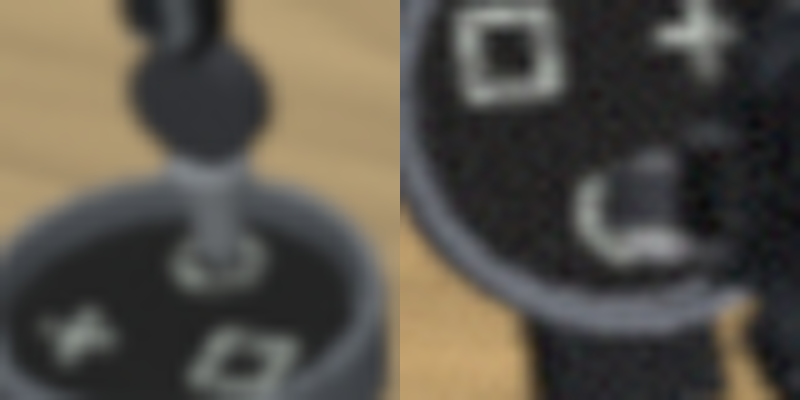

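The tip sits in the middle of the ring (about (217,263) in the left crop) with the gauge upright, and the pad force is about 4 N, i.e. half way in. Handing in.

```bash
python3 -c "
from cell import robot
print(robot.close_job())"
```

```text
the job is handed in; nothing more can be done
None
```

The lid lies flat and knob up on the cork mat, and the gauge is still gripped and upright, with its tip in the ring, pressing the pad with about 4 N (about half way in); the job is handed in, but no verdict came back.

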